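# Lay the tall box over for gluing and put a clamping pad on it

## Robot

A 6-joint arm with a two-finger parallel gripper is mounted at the origin on a cart in front of the work surface, level with it; the furniture and walls round the work are solid. World frame = base frame: x ahead of the robot, y to its left, z up, the work surface at z = 0. Lengths are in m, angles in rad, forces in N, time in s.
With the tool pointing down it reaches from about 0.25 to 0.775 m from the base axis. Payload 4 kg.
Tool frame: the origin (TCP) lies between the finger pads; the fingertips stand 14 mm ahead of it and the grasp point (between the pads) lies 5 mm behind it; z points along the fingers, y is the direction in which the jaws open and shut (so a half turn about z gives the same grasp; the last joint's range is limited). The gripper opens to 94 mm and grips with 3 to 60 N. Pads are 16 mm wide; open, the fingers measure 119 mm over their backs; the gripper's body (75 mm by 177 mm) begins 78 mm behind the grasp point.
Start: joints at [-1.438, 0.087, 1.371, -0, 1.684, -0.103], TCP at [0.128, -0.535, 0.22] pointing down, gripper open.
Joint ranges: [-3.1, 3.1], [-0.76, 2.03], [0.27, 2.55], [-1.08, 4.22], [0.17, 2.65], [-2.57, 2.57]. Speed limits (rad/s): [2.79, 2.79, 3.14, 3.14, 3.14, 3.14].

## Interface

Orientations are given as [roll, pitch, yaw] about the fixed x, y, z axes, in that order (R = Rz(yaw) Ry(pitch) Rx(roll)).
In Python, from bench import robot, cams, spotter gives the robot as it stands.
- The arm moves only by the shell command python3 -m inch 'ROWS'. ROWS is JSON, a list of rows, each an object of numbers: "grip": the opening, from 0 (shut) to 1 (fully open); "dx", "dy", "dz": the shift along the tool's x, y, z in units of 25 mm (1.0 is 25 mm); "rx", "ry", "rz": the turn, a rotation vector about the tool's x, y, z in units of 5 degrees (1.0 is 5 degrees). A call has 1 to 12 rows; each row shifts and turns the pose as measured when the row begins, along the tool's axes as they then stand; what a row does not reach is not made up. A row lasts 1/8 s, in which the tool goes at most 62.5 mm and 10.7 degrees, less where a joint would pass 70% of its speed; a pose out of reach is approached as far as the arm can. A call is refused whole if a number of a shift passes 1 or a number of a turn 1, either way. A call with a gripper value outside its range is refused whole. The fingers move at their own pace and stop on an object; the grip force is fixed at half the most. Time passes only in rows, so rows that do not move let the fingers close. It gives the time, the measured TCP pose, the force and the opening at its end, in the units of the state.
- robot.get_obs(): the state, without advancing time (a new reading comes with each control period).
- cams.snapshot(name): name is "side" or "top" or "wrist"; returns a dict with "frame" (384x512x3 uint8, red, green, blue), "intrinsics" (3x3 intrinsics, pixels), "k1" (the pictures are not rectified: a ray, as slopes to the right and down, at radius r is drawn at 1 + k1 r^2 times it, then the intrinsics apply), "eye" and "orientation" of the camera in the world. Camera axes: x right, y up, looking along -z (the intrinsics and any distortion apply to the point x, -y, -z); pixel columns grow to the right and rows downward; lengths in m; the calibration is good to about 2 mm. A picture is of the moment at which its call begins. There is no depth.
- robot.close_job(): hands the job in, once; it reports no verdict.
Trained networks look in a picture, given as the dict that the camera call returned (one of the last four; its "shot" number tells which), for a name from the list of things; names that differ only in an ending like _2 or _b are one class to them, and where a whole thing is asked for, a point or a joint stands for the part that bears it (a point fixed in the world has none). Each returns a list of dicts, best first, with "score" (0 to 1); they miss things now and then, are a little off and sometimes report something else, mostly with a low value. They report only what shows in the picture. A call takes as long as a camera call. They do not tell look-alikes from the thing itself.
- spotter.regions_of(picture, query): "pixels" (384x512 bool, what is visible of it) and "extent" ([left, top, right, bottom] in pixels, round what is visible of it).
- spotter.place_of(picture, query): "pixel" ([column, row] in pixels: a listed point, or the origin of a listed thing).
The state is a dict: "time": time; "joint_positions": joint angles; "qvel": joint speeds; "joint_torque": joint torques, N m; "tool_pos": TCP position; "ee_rot": TCP orientation; "wrist_force": force on the tool from outside, world axes, zero at the start; "wrist_torque": the same for the moment, N m; "width": finger opening in m.
Only numpy, scipy, OpenCV 4.12 (cv2) and the standard library are available. Lean on these libraries where they do the work, as an engineer would, in place of code of your own. Each camera call takes 0.05 s, during which the arm holds its last target.

## Task

The tall plywood box is to be clamped on its side: push it over near its top, without lifting it, so that it comes to lie flat on the glue-up board, between the two rails. Then take the top pad from the spring-loaded pad dispenser and lay it flat, cork side down, on the middle of the box's upper face with its long side along the box. The next pad must come up and stay in the dispenser; leave the mug, glue bottle, tape measure and masking tape where they are.

Things in the scene. Friction and masses are not known exactly. Their poses are not given: they have to be found in the camera images.
- board_top (a point): Glue-up board: plywood, 360 x 170 mm, 12 mm thick, fixed. This point is the middle of its upper face; x runs along the board, from the black rubber mat (where the box first stands) to the end stop, z up. Round the lying place are two wooden rails (15 mm high, inner faces 67 mm either side of the middle line, from x = -45 to +170 mm) and the end stop (22 mm high, inner face at x = +162 mm).
- box_center (a point): Centre (and balance point) of the tall closed light plywood box with finger-jointed edges, 90 x 100 x 200 mm (its x, y, z), 0.3 to 0.65 kg. It starts upright on the mat, centre 115 mm before the board's middle, its x along the board's x within 0.03 rad. It must end with its own x pointing down, its z along the board's x, its -x face uppermost, 45 mm above this centre.
- box_push (a point): Point on the box's -x face, 162 mm above its base, where it can be pushed along the box's +x (towards the end stop): here it tips about its far bottom edge without sliding. After about 75 mm of push (24 degrees of lean) it falls over by itself.
- pad_top_center (a point): Centre of the top clamping pad in the dispenser: a wooden block 100 x 50 x 20 mm (its x, y, z) with a thin cork face beneath, 0.1 kg, lying flat. Its top is 12 mm above the dispenser's walls. Grasp it from above across its 50 mm width, half-way along, where the sides are open, with the fingers reaching no deeper than its underside (10 mm below this point) or they also take the next pad.
- pad_second_center (a point): Centre of the second pad, the same in size, right below the top one; it rises 19 mm on the spring lifter when the top pad is taken.
- dispenser: Pad dispenser: blue sheet-metal holder on a dark base 134 x 84 mm, fixed to the bench; origin at the centre of its underside, x along the pads, z up. Walls 66 mm high at both ends and round the corners, open for 79 mm in the middle of each long side. A soft spring lifter (49 N/m) on which three pads are stacked rests at its lower stop at the start.
- mug: Green mug, 86 x 125 x 96 mm, bystander; origin under it.
- glue_bottle: White glue bottle with a red nozzle, 57 mm across, 170 mm high, bystander; origin under it.
- tape_measure: Tape measure standing on its base, 58 x 77 x 62 mm, bystander; origin under it.
- masking_tape: Roll of masking tape lying flat, 96 mm across, 25 mm high, bystander; origin under it.
There are look-alikes about, which are no part of the job. There is more than one size of the part that bears box_center; the job needs the larger.

How it is judged:
On the way, in this order (a step that is already met when the one before it is completed fails the run):
1. the box lies on its side on the board, between the rails (angle between box_center's own x axis and vertical above 2.97 rad and z of box_center in the frame of board_top between 0.037 and 0.053 m and y of box_center in the frame of board_top between -0.024 and 0.024 m and angle between the z axis of box_center and the x axis of board_top, either way round below 0.15 rad), for 0.3 s.
2. the top pad is lifted clear of the dispenser (z of pad_top_center in the frame of dispenser above 0.095 m), for 0.1 s.
At the end, for the whole second after the job is handed in: The box lies flat on its side, its own x down, between the rails (within 24 mm and 0.15 rad of the board's middle line). The top pad lies flat, cork down, on its upper face, within 20 mm across, 25 mm along and 0.2 rad of the middle. The second pad has risen, level in the dispenser (all of step 1 and x of pad_top_center in the frame of box_center between -0.06 and -0.05 m and y of pad_top_center in the frame of box_center between -0.02 and 0.02 m and z of pad_top_center in the frame of box_center between -0.025 and 0.025 m and angle between the x axis of pad_top_center and the z axis of box_center, either way round below 0.2 rad and angle between each of pad_top_center, pad_second_center's own z axis and vertical below 0.12 rad and distance of pad_top_center from where it was at the start of the episode above 0.05 m and horizontal distance between pad_second_center and dispenser below 0.012 m and z of pad_second_center in the frame of dispenser between 0.058 and 0.08 m); the robot touches nothing.
It fails at once if the mug, glue bottle, tape measure or masking tape is moved by more than 30 mm (distance of any of mug, glue_bottle, tape_measure, masking_tape from where it was at the start of the episode above 0.03 m).
It fails at once if the box is lifted instead of tipped (its centre more than 130 mm above the board) (z of box_center in the frame of board_top above 0.13 m).
It fails at once if the second pad is taken out of the dispenser (z of pad_second_center in the frame of dispenser above 0.1 m).
It also fails if it takes over 51 s, if anything falls off the work surface, if the arm or the gripper's body presses on something with over 40 N, if the wrist force passes 120 N, or if a joint passes its speed limit or range.

## Working session

There is one attempt and no reset: what is moved stays moved. The work goes in short steps, Python scripts to look and compute and a shell command to move; the robot and the scene stay as the last step left them, time stands still between calls to the robot, and variables do not carry over. Pictures are saved under pics/ and viewed, and the job is handed in when it is done.

```bash
mkdir -p pics && ls && python3 - <<'E'
from bench import robot, cams, spotter
import cv2
print(robot.get_obs())
for n in ["side","top","wrist"]:
    p=cams.snapshot(n)
    print(n,{k:v for k,v in p.items() if k!="frame"})
    cv2.imwrite(f"pics/a_{n}.png",p["frame"][:,:,::-1])
E
```

```text
pics
{'time': 0.0, 'joint_positions': array([-1.43807271e+00,  8.79518348e-02,  1.37224285e+00,  4.91587118e-06,
        1.68355956e+00, -1.03089986e-01]), 'qvel': array([ 1.40138667e-03,  1.30332365e-03,  8.02813634e-04, -6.51700908e-05,
        2.06936275e-03,  1.53959118e-04]), 'joint_torque': array([-1.28433621e-03, -3.40184999e+01, -3.02427113e+01,  7.16182007e-02,
        3.29568679e-02, -1.48833078e-04]), 'tool_pos': array([ 0.12843418, -0.53427549,  0.21831164]), 'ee_rot': array([-3.13944304e+00, -2.27303698e-04,  2.35813911e-01]), 'wrist_force': array([-1.28253717,  0.15349659,  0.04513736]), 'wrist_torque': array([0.04955285, 0.0073075 , 0.0340468 ]), 'width': 0.09356714214705907}
side {'intrinsics': array([[379.67662414,   0.        , 246.7756435 ],
       [  0.        , 379.67662414, 189.06599157],
       [  0.        ,   0.        ,   1.        ]]), 'k1': -0.04082250383734359, 'eye': array([0.18758421, 1.02360688, 0.77321264]), 'orientation': array([ 1.00278468,  0.0030351 , -2.74029984]), 'shot': 1}
top {'intrinsics': array([[409.30469091,   0.        , 255.37090554],
       [  0.        , 409.30469091, 188.87197755],
       [  0.        ,   0.        ,   1.        ]]), 'k1': -0.12798836008608488, 'eye': array([0.46349734, 0.06315284, 1.37198978]), 'orientation': array([ 0.0910783 ,  0.02041421, -1.5919436 ]), 'shot': 2}
wrist {'intrinsics': array([[279.79409654,   0.        , 257.83487678],
       [  0.        , 279.79409654, 192.38237274],
       [  0.        ,   0.        ,   1.        ]]), 'k1': 0.00813145427999746, 'eye': array([ 0.20096869, -0.51864442,  0.38309717]), 'orientation': array([-0.25769427,  0.00211369, -1.33402024]), 'shot': 3}
```

View pics/a_side.png

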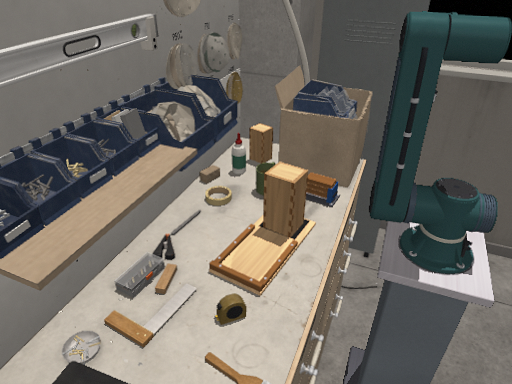

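View pics/a_top.png

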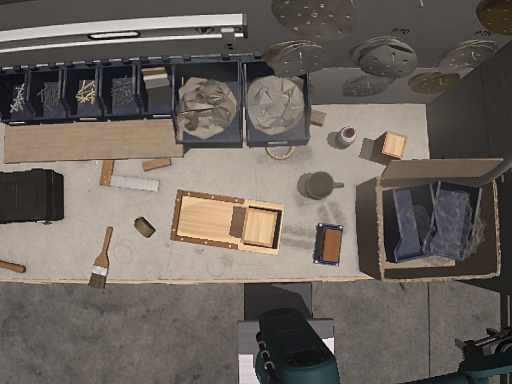

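View pics/a_wrist.png

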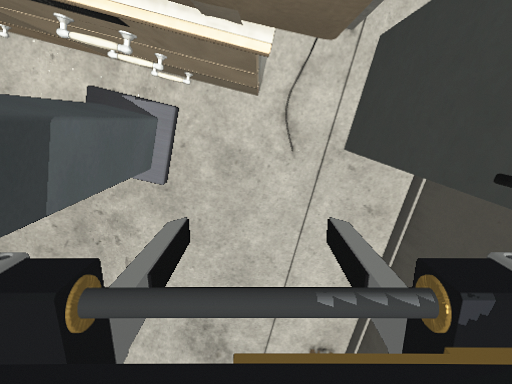

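Top view: large box stands on the board at about (262,225), and a small look-alike box is at (394,146). The dispenser is at (329,243), mug (322,185), glue (347,135), tape measure (145,228), masking tape (280,148). Board +x points to image left, roughly world +y.

```bash
cat > h.py <<'E'
import numpy as np, cv2
from scipy.spatial.transform import Rotation as Rn
def cam(p):
    return p["intrinsics"],p["k1"],np.array(p["eye"]),Rn.from_euler('xyz',p["orientation"]).as_matrix()
def proj(p,X):
    K,k1,e,R=cam(p); X=np.atleast_2d(X); c=(X-e)@R
    s=np.stack([c[:,0]/-c[:,2],-c[:,1]/-c[:,2]],1)
    s=s*(1+k1*(s**2).sum(1,keepdims=True))
    return s*[K[0,0],K[1,1]]+[K[0,2],K[1,2]]
def ray(p,px):
    K,k1,e,R=cam(p); d=(np.array(px,float)-[K[0,2],K[1,2]])/[K[0,0],K[1,1]]
    s=d.copy()
    for _ in range(20): s=d/(1+k1*(s**2).sum())
    v=R@np.array([s[0],-s[1],-1]); return e,v
def at_z(p,px,z):
    e,v=ray(p,px); return e+v*(z-e[2])/v[2]
def tri(a,pa,b,pb):
    e1,v1=ray(a,pa);e2,v2=ray(b,pb)
    A=np.stack([v1,-v2],1);t=np.linalg.lstsq(A,e2-e1,rcond=None)[0]
    x1=e1+v1*t[0];x2=e2+v2*t[1];return (x1+x2)/2,np.linalg.norm(x1-x2)
E
python3 - <<'E'
from bench import robot, cams, spotter
from h import *
import pickle
S=cams.snapshot("side");T=cams.snapshot("top")
pickle.dump((S,T),open("st0.pkl","wb"))
for q in ["board_top","box_center","box_push","pad_top_center","pad_second_center","dispenser","mug","glue_bottle","tape_measure","masking_tape"]:
    r={}
    for n,p in (("S",S),("T",T)):
        r[n]=[(round(d["score"],2),np.round(d["pixel"],1).tolist()) for d in spotter.place_of(p,q)[:3]]
    print(q,r)
    if r["S"] and r["T"]:
        for a in r["S"][:2]:
            for b in r["T"][:2]:
                x,e=tri(S,a[1],T,b[1]); print("   ",np.round(x,4),round(e,4))
for n,p,c in (("S",S,(195,140,345,300)),("T",T,(165,160,355,280))):
    f=p["frame"][c[1]:c[3],c[0]:c[2]]
    cv2.imwrite(f"pics/c_{n}.png",cv2.resize(f,None,fx=4 if n=="T" else 3.7,fy=4 if n=="T" else 3.7,interpolation=cv2.INTER_CUBIC)[:,:,::-1])
E
```

```text
board_top {'S': [(0.71, [265.8, 244.9])], 'T': [(0.89, [225.6, 223.6])]}
    [0.4776 0.1907 0.0099] 0.0058
box_center {'S': [(0.97, [260.1, 141.3]), (0.78, [286.0, 197.7])], 'T': [(0.91, [386.8, 147.8])]}
    [ 0.7059 -0.3389  0.0822] 0.002
    [ 0.6912 -0.4558 -0.2531] 0.1535
box_push {'S': [(0.92, [289.5, 177.5]), (0.78, [265.9, 133.4]), (0.69, [316.9, 193.9])], 'T': [(0.73, [401.7, 147.3])]}
    [ 0.6807 -0.4823 -0.1528] 0.1394
    [ 0.7    -0.3824  0.1017] 0.0044
pad_top_center {'S': [(0.53, [323.0, 178.4])], 'T': [(0.6, [335.3, 243.9]), (0.53, [275.6, 146.2])]}
    [ 0.3985 -0.1633  0.0683] 0.0074
    [0.5266 0.015  0.2006] 0.3292
pad_second_center {'S': [(0.43, [318.4, 184.8])], 'T': [(0.34, [326.5, 245.7])]}
    [ 0.3999 -0.1352  0.0568] 0.0068
dispenser {'S': [(0.57, [315.1, 195.3])], 'T': [(0.64, [341.6, 140.9]), (0.63, [327.2, 244.2])]}
    [ 0.587  -0.2178 -0.0216] 0.3228
    [ 0.4057 -0.1446  0.0045] 0.0141
mug {'S': [(0.52, [267.6, 190.7])], 'T': [(0.67, [321.4, 183.6])]}
    [ 0.6003 -0.1384 -0.0196] 0.0079
glue_bottle {'S': [(0.81, [239.1, 172.2])], 'T': [(0.78, [339.3, 141.5]), (0.47, [276.5, 144.2])]}
    [ 0.7452 -0.2023 -0.0039] 0.0014
    [0.6833 0.0083 0.129 ] 0.0641
tape_measure {'S': [(0.71, [230.1, 311.6]), (0.61, [268.5, 192.2])], 'T': []}
masking_tape {'S': [(0.59, [215.5, 198.3])], 'T': [(0.62, [278.5, 141.9])]}
    [ 0.7479  0.0058 -0.004 ] 0.0023
```

View pics/c_S.png

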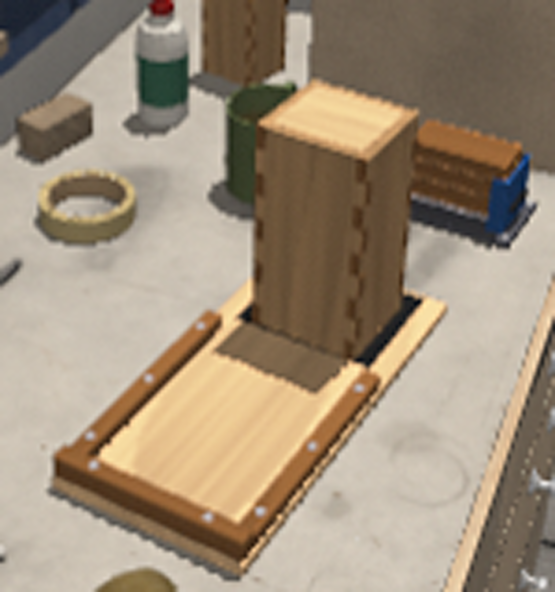

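View pics/c_T.png

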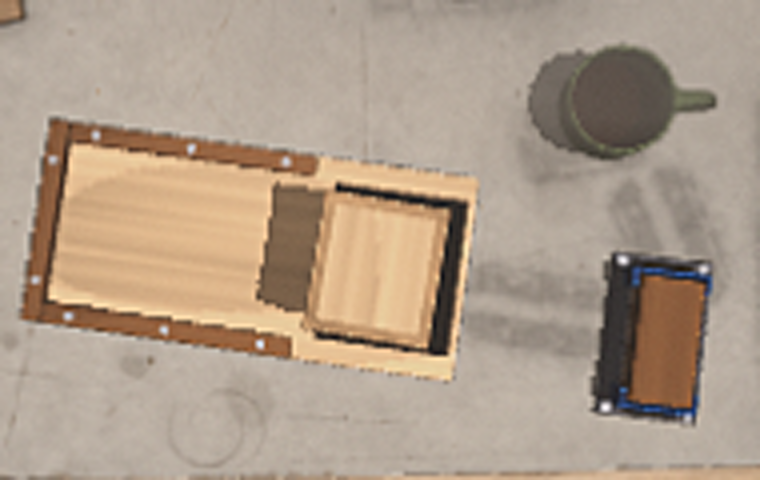

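```bash
cat > fit.py <<'E'
from h import *
import pickle
from scipy.optimize import least_squares
S,T=pickle.load(open("st0.pkl","rb"))
t=lambda c,r:(165+c/4-.4,160+r/4-.4); s=lambda c,r:(195+c/3.7-.4,140+r/3.7-.4)
def place(q,P,z0=None):
    c,sn=np.cos(q[2]),np.sin(q[2]); P=np.array(P,float)
    return np.stack([q[0]+c*P[:,0]-sn*P[:,1],q[1]+sn*P[:,0]+c*P[:,1],P[:,2]+(q[3] if len(q)>3 else 0)],1)
def fit(obs,q0):
    def f(q):
        return np.concatenate([(proj(p,place(q,[P]))[0]-px) for p,P,px in obs])
    r=least_squares(f,q0,loss="soft_l1"); return r.x,np.round(r.fun.reshape(-1,2),1)
if __name__=="__main__":
    # board x local; y local left. world +y ~ board x -> yaw~pi/2 ; board +y -> -world x
    # image top= +x => board -y at the top of picture
    B=[(T,(-.18,-.085,.012),t(477,178)),(T,(-.18,.085,.012),t(453,380)),
       (S,(-.18,.085,.012),s(447,302)),(S,(.18,.085,.012),s(240,572)),
       (T,(.162,-.067,.022),t(72,145)),(T,(.162,.067,.022),t(47,300))]
    qb,r=fit(B,[.4776,.19,1.6,0]);print("board",np.round(qb,4));print(r.tolist())
    X=[]
    for P,c in (((.05*.9,-.05,0),(330,192)),((-.045,-.05,0),(452,208)),((-.045,.05,0),(433,348)),((.045,.05,0),(308,330))): X.append((T,P,t(*c)))
    for P,c in (((-.045,-.05,0),(317,82)),((-.045,.05,0),(418,112)),((.045,.05,0),(370,160)),((.045,-.05,0),(258,125))): X.append((S,P,s(*c)))
    qx,r=fit(X,[.48,.07,1.5,.212]);print("box top",np.round(qx,4));print(r.tolist())
    R=Rn.from_euler('z',-qb[2]).as_matrix()
    print("box in board",R@(np.array([qx[0],qx[1],0])-[qb[0],qb[1],0]), qx[2]-qb[2])
    pickle.dump((qb,qx),open("bb.pkl","wb"))
E
python3 fit.py
python3 - <<'E'
import pickle,cv2
S,T=pickle.load(open("st0.pkl","rb"))
for n,p,c,k in (("S",S,(295,165,350,215),12),("T",T,(305,215,355,275),10)):
    f=p["frame"][c[1]:c[3],c[0]:c[2]]
    cv2.imwrite(f"pics/d_{n}.png",cv2.resize(f,None,fx=k,fy=k,interpolation=cv2.INTER_CUBIC)[:,:,::-1])
E
```

```text
board [ 0.4815  0.1841  1.4114 -0.0051]
[[0.5, -0.4], [-0.4, -0.1], [0.3, 1.2], [1.0, -0.5], [-0.4, -1.0], [-0.1, 0.0]]
box top [0.4624 0.0745 1.3973 0.2081]
[[-0.3, -0.7], [0.5, 0.0], [-0.0, 0.0], [-0.2, -0.4], [-0.9, -0.4], [1.1, 0.0], [0.5, 0.3], [0.4, 0.2]]
box in board [-0.11116855  0.00146995  0.        ] -0.014128274858924872
```

View pics/d_S.png

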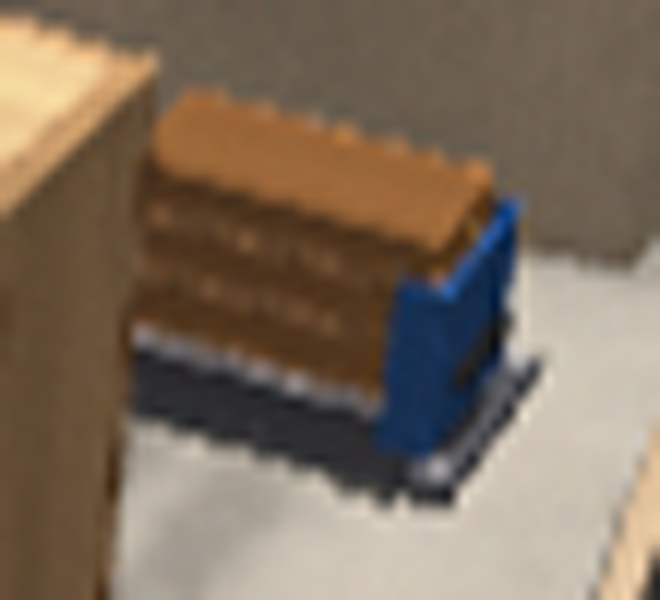

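View pics/d_T.png

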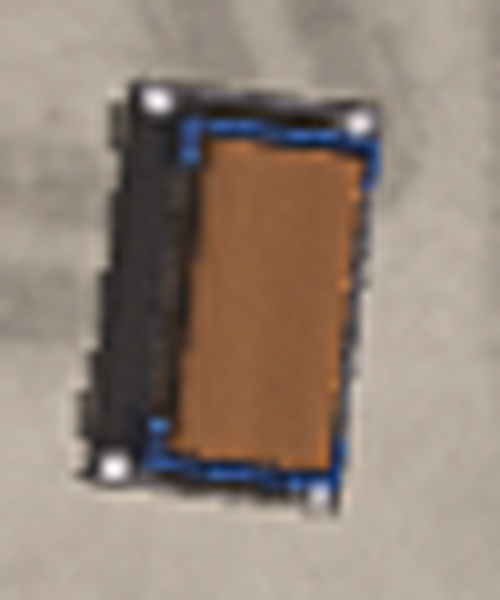

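```bash
python3 - <<'E'
from fit import *
t=lambda c,r:(305+c/10-.45,215+r/10-.45); s=lambda c,r:(295+c/12-.45,165+r/12-.45)
a,b=.05,.025
# pad x ~ world +x (image up), y ~ world +y (image left)
O=[(T,(a,b,0),t(205,138)),(T,(a,-b,0),t(365,152)),(T,(-a,-b,0),t(328,470)),(T,(-a,b,0),t(172,455)),
   (S,(-a,-b,0),s(492,165)),(S,(-a,b,0),s(435,247))]
q,r=fit(O,[.4,-.155,0,.078]);print("pad top face",np.round(q,4));print(r.tolist())
q2,r=fit(O[:4],[.4,-.155,0,.078]);print("T only",np.round(q2,4))
o=[]
for P,c in (((.067,.042,0),(133,85)),((-.067,.042,0),(82,478)),((-.067,-.042,0),(338,512)),((.067,-.042,0),(385,108))):o.append((T,P,t(*c)))
import functools
q3,r=fit(o,[.4,-.155,0,.01]);print("base",np.round(q3,4),r.tolist())
pickle.dump(q,open("pad.pkl","wb"))
qb,qx=pickle.load(open("bb.pkl","rb"))
for n,p in (("S",S),("T",T)):
    f=cv2.resize(p["frame"][:,:,::-1],None,fx=3,fy=3,interpolation=cv2.INTER_CUBIC)
    def dr(P,col):
        u=((proj(p,P)+.5)*3).astype(int); cv2.polylines(f,[u.reshape(-1,1,2)],True,col,1)
    sq=lambda l,w,z:[(-l,-w,z),(l,-w,z),(l,w,z),(-l,w,z)]
    dr(place([*qb[:3],0],sq(.18,.085,.012)),(0,0,255))
    dr(place([*qx[:3],0],sq(.045,.05,.213)),(255,0,0)); dr(place([*qx[:3],0],sq(.045,.05,.013)),(255,0,0))
    dr(place([*q[:3],0],sq(.05,.025,.078)),(0,255,0))
    c=(195,140,345,300) if n=="S" else (165,160,365,280)
    f=f[c[1]*3:c[3]*3,c[0]*3:c[2]*3]; cv2.imwrite(f"pics/o_{n}.png",f)
E
```

```text
pad top face [ 0.4007 -0.1479 -0.141   0.0781]
[[0.1, -0.5], [-0.2, -0.0], [0.0, -0.2], [-0.1, -0.5], [0.9, 0.3], [0.7, -0.2]]
T only [ 0.3999 -0.1476 -0.137   0.0811]
base [ 0.3992 -0.1491 -0.1496  0.0052] [[0.1, -0.6], [0.4, 0.3], [-0.2, -0.0], [-0.2, 0.3]]
```

View pics/o_S.png

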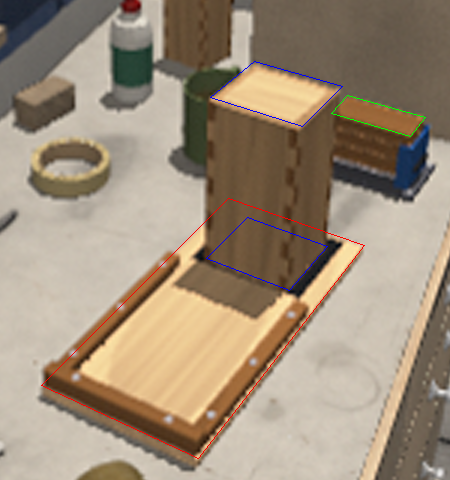

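View pics/o_T.png

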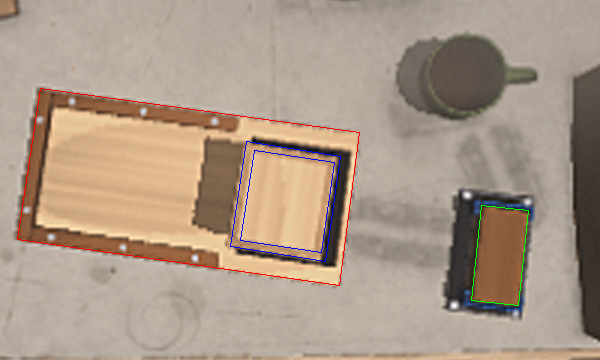

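```bash
python3 - <<'E'
from fit import *
print("carton S bottom near", at_z(S,(345,182),0), at_z(S,(365,160),0), "T left edge", [np.round(at_z(T,(376,185),z),3) for z in (0,.2,.3)],[np.round(at_z(T,(384,278),z),3) for z in (0,.2,.3)])
# carton top corner front-left triangulate guess
print(tri(S,(360,120),T,(384,278)), tri(S,(372,93),T,(500,278)), tri(S,(280,97),T,(376,180)))
for nm,c in (("tapem",(145,228)),("bench front",(200,283)),("mug",(320,186))): print(nm,np.round(at_z(T,c,0.03),3))
# fixed-z fits of board & box
def fz(obs,q0,z):
    f=lambda q:np.concatenate([(proj(p,place([*q,0],[(P[0],P[1],z if z else P[2])]))[0]-px) for p,P,px in obs])
    r=least_squares(f,q0,loss="soft_l1");return np.round(r.x,4)
t=lambda c,r:(165+c/4-.4,160+r/4-.4)
X=[(T,P,t(*c)) for P,c in (((.045,-.05,0),(330,192)),((-.045,-.05,0),(452,208)),((-.045,.05,0),(433,348)),((.045,.05,0),(308,330)))]
print("box T only z.213",fz(X,[.46,.07,1.4],.213))
B=[(T,(-.18,-.085,.012),t(477,178)),(T,(-.18,.085,.012),t(453,380)),(T,(.162,-.067,.022),t(72,145)),(T,(.162,.067,.022),t(47,300))]
print("board T",fz(B,[.46,.17,1.4],None))
E
```

```text
carton S bottom near [ 0.3292754  -0.28618431  0.        ] [ 0.28362487 -0.50237982  0.        ] T left edge [array([ 0.593, -0.32 ,  0.   ]), array([ 0.574, -0.264,  0.2  ]), array([ 0.565, -0.237,  0.3  ])] [array([ 0.28 , -0.335,  0.   ]), array([ 0.307, -0.277,  0.2  ]), array([ 0.32 , -0.248,  0.3  ])]
(array([ 0.3125093 , -0.25740467,  0.27095076]), np.float64(0.007991770123895509)) (array([ 0.30486426, -0.59083427,  0.26724485]), np.float64(0.009589985651809862)) (array([ 0.5831646 , -0.22754579,  0.3257609 ]), np.float64(0.01634948021589776))
tapem [0.465 0.457 0.03 ]
bench front [0.282 0.275 0.03 ]
mug [ 0.591 -0.125  0.03 ]
box T only z.213 [0.4617 0.0744 1.4072]
board T [0.4803 0.1833 1.4137]
```

```bash
python3 -m inch '[{"grip":0,"dy":-1,"dz":-0.3,"rz":0.9},{"grip":0,"dy":-1,"dz":-0.3,"rz":0.9},{"grip":0,"dy":-1,"dz":-0.3,"rz":0.9},{"grip":0,"dy":-1,"dz":-0.3,"rz":0.9},{"grip":0,"dy":-1,"dz":-0.3,"rz":0.9},{"grip":0,"dy":-1},{"grip":0,"dy":-1},{"grip":0,"dy":-1},{"grip":0,"dy":-1}]'
```

```text
invalid input at $[0]: expected keys grip, dx, dy, dz, rx, ry, rz
```

```bash
python3 -m inch '[{"grip":0,"dx":0,"dy":-1,"dz":-0.3,"rx":0,"ry":0,"rz":0.9},{"grip":0,"dx":0,"dy":-1,"dz":-0.3,"rx":0,"ry":0,"rz":0.9},{"grip":0,"dx":0,"dy":-1,"dz":-0.3,"rx":0,"ry":0,"rz":0.9},{"grip":0,"dx":0,"dy":-1,"dz":-0.3,"rx":0,"ry":0,"rz":0.9},{"grip":0,"dx":0,"dy":-1,"dz":-0.3,"rx":0,"ry":0,"rz":0.9},{"grip":0,"dx":0,"dy":-1,"dz":0,"rx":0,"ry":0,"rz":0},{"grip":0,"dx":0,"dy":-1,"dz":0,"rx":0,"ry":0,"rz":0},{"grip":0,"dx":0,"dy":-1,"dz":0,"rx":0,"ry":0,"rz":0}]'; python3 -c "
from bench import robot;o=robot.get_obs();print(o['joint_positions'])"
```

```text
time: 2.25
tool_pos: [0.1316, -0.332, 0.2582]
ee_rot: [3.141, -0.0, -0.172]
wrist_force: [0.3, -1.5, 0.1]
width: 0.0173
[-1.35272846e+00 -3.57117128e-01  1.68688281e+00  2.45042287e-04
  1.81121402e+00  3.90252835e-01]
```

```bash
python3 -m inch '[{"grip":0,"dx":0.3,"dy":-1,"dz":0,"rx":0,"ry":0,"rz":0},{"grip":0,"dx":0.5,"dy":-1,"dz":0,"rx":0,"ry":0,"rz":0},{"grip":0,"dx":0.7,"dy":-1,"dz":0,"rx":0,"ry":0,"rz":0},{"grip":0,"dx":0.8,"dy":-1,"dz":0,"rx":0,"ry":0,"rz":0},{"grip":0,"dx":0.8,"dy":-1,"dz":0,"rx":0,"ry":0,"rz":0},{"grip":0,"dx":0.8,"dy":-1,"dz":0,"rx":0,"ry":0,"rz":0},{"grip":0,"dx":0.8,"dy":-1,"dz":0,"rx":0,"ry":0,"rz":0},{"grip":0,"dx":0.8,"dy":-1,"dz":0,"rx":0,"ry":0,"rz":0},{"grip":0,"dx":0.8,"dy":-1,"dz":0,"rx":0,"ry":0,"rz":0},{"grip":0,"dx":0.8,"dy":-1,"dz":0,"rx":0,"ry":0,"rz":0},{"grip":0,"dx":0.8,"dy":-1,"dz":0,"rx":0,"ry":0,"rz":0}]'
```

```text
time: 3.62
tool_pos: [0.3797, -0.0867, 0.2605]
ee_rot: [3.134, -0.008, -0.176]
wrist_force: [-0.1, -0.0, 0.6]
width: 0.0006
```

```bash
python3 -m inch '[{"grip":0,"dx":0.6,"dy":-0.9,"dz":0,"rx":0,"ry":0,"rz":0},{"grip":0,"dx":0.6,"dy":-0.9,"dz":0.3,"rx":0,"ry":0,"rz":0},{"grip":0,"dx":0.6,"dy":-0.9,"dz":0.7,"rx":0,"ry":0,"rz":0},{"grip":0,"dx":0.5,"dy":-0.8,"dz":0.9,"rx":0,"ry":0,"rz":0},{"grip":0,"dx":0,"dy":0,"dz":0.8,"rx":0,"ry":0,"rz":0},{"grip":0,"dx":0,"dy":0,"dz":0.4,"rx":0,"ry":0,"rz":0},{"grip":0,"dx":0,"dy":0,"dz":0,"rx":0,"ry":0,"rz":0}]'
python3 - <<'E'
from bench import robot, cams, spotter
from h import *
import pickle
S=cams.snapshot("side");T=cams.snapshot("top");W=cams.snapshot("wrist")
a=np.concatenate([cv2.resize(S["frame"][120:300,190:370],(400,400)),cv2.resize(T["frame"][150:300,200:350],(400,400))],1)
cv2.imwrite("pics/p1.png",a[:,:,::-1]);cv2.imwrite("pics/p1w.png",W["frame"][:,:,::-1])
print(robot.get_obs()["tool_pos"],robot.get_obs()["ee_rot"])
E
```

```text
time: 4.5
tool_pos: [0.4562, -0.0067, 0.1818]
ee_rot: [3.134, -0.011, -0.172]
wrist_force: [-0.5, 0.6, 1.0]
width: 0.0006
[ 0.45701351 -0.00695367  0.18333536] [ 3.13424118 -0.0146433  -0.1720798 ]
```

View pics/p1.png

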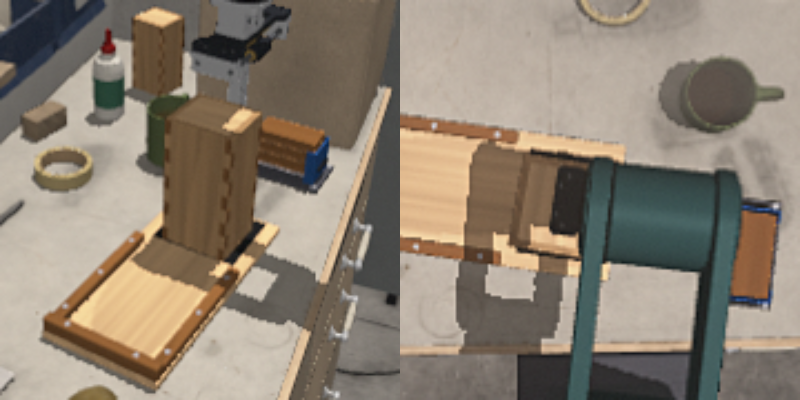

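View pics/p1w.png

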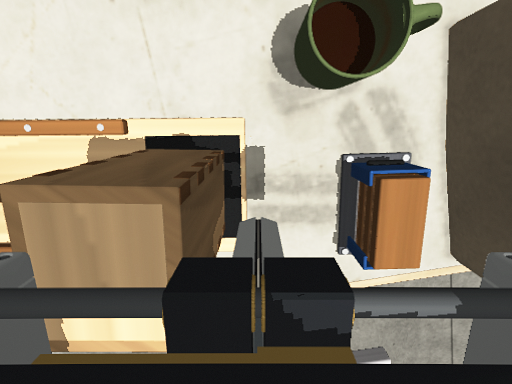

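```bash
python3 -m inch '[{"grip":0,"dx":-0.35,"dy":-0.1,"dz":0,"rx":0,"ry":0.15,"rz":0},{"grip":0,"dx":0,"dy":-0.5,"dz":0,"rx":0,"ry":0,"rz":0},{"grip":0,"dx":0,"dy":-0.3,"dz":0,"rx":0,"ry":0,"rz":0},{"grip":0,"dx":0,"dy":-0.3,"dz":0,"rx":0,"ry":0,"rz":0},{"grip":0,"dx":0,"dy":-0.4,"dz":0,"rx":0,"ry":0,"rz":0},{"grip":0,"dx":0,"dy":-0.4,"dz":0,"rx":0,"ry":0,"rz":0},{"grip":0,"dx":0,"dy":-0.4,"dz":0,"rx":0,"ry":0,"rz":0}]'
python3 - <<'E'
from bench import robot, cams, spotter
from h import *
S=cams.snapshot("side");W=cams.snapshot("wrist")
a=np.concatenate([cv2.resize(S["frame"][120:300,190:370],(400,400)),cv2.resize(W["frame"],(400,400))],1)
cv2.imwrite("pics/p2.png",a[:,:,::-1])
print(robot.get_obs()["tool_pos"],robot.get_obs()["ee_rot"])
E
```

```text
time: 5.52
tool_pos: [0.4601, 0.0561, 0.1863]
ee_rot: [3.132, -0.036, -0.174]
wrist_force: [-1.0, -1.7, 1.4]
width: 0.0004
[0.45989891 0.05682117 0.18585304] [ 3.13346392 -0.03457764 -0.17214517]
```

View pics/p2.png

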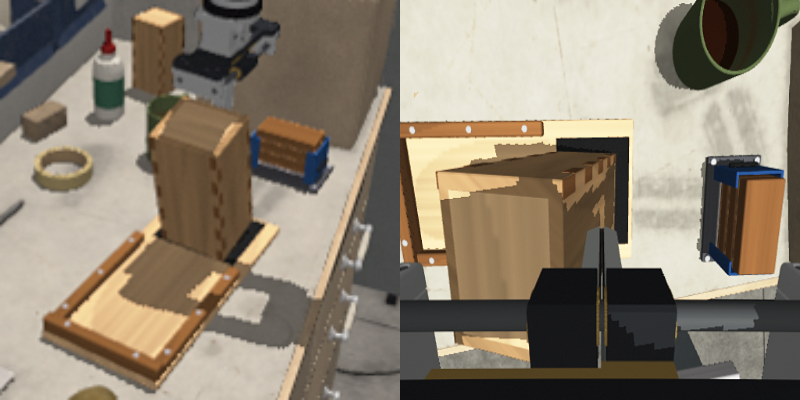

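The box is tipping about its far edge without sliding; I'll push on past the balance point.

```bash
python3 -m inch '[{"grip":0,"dx":0,"dy":-0.4,"dz":0,"rx":0,"ry":-0.3,"rz":0},{"grip":0,"dx":0,"dy":-0.4,"dz":0,"rx":0,"ry":0,"rz":0},{"grip":0,"dx":0,"dy":-0.4,"dz":0,"rx":0,"ry":0,"rz":0},{"grip":0,"dx":0,"dy":-0.4,"dz":0,"rx":0,"ry":0,"rz":0},{"grip":0,"dx":0,"dy":-0.3,"dz":0,"rx":0,"ry":0,"rz":0},{"grip":0,"dx":0,"dy":0,"dz":0,"rx":0,"ry":0,"rz":0},{"grip":0,"dx":0,"dy":0,"dz":0,"rx":0,"ry":0,"rz":0}]'
python3 - <<'E'
from bench import robot, cams, spotter
from h import *
S=cams.snapshot("side");W=cams.snapshot("wrist")
a=np.concatenate([cv2.resize(S["frame"][120:300,190:370],(400,400)),cv2.resize(W["frame"],(400,400))],1)
cv2.imwrite("pics/p3.png",a[:,:,::-1])
print(robot.get_obs()["tool_pos"],robot.get_obs()["ee_rot"])
E
```

```text
time: 6.5
tool_pos: [0.4681, 0.108, 0.1841]
ee_rot: [3.135, -0.004, -0.171]
wrist_force: [-0.1, 1.4, -0.2]
width: 0.0008
[0.4681309  0.10790306 0.1841641 ] [ 3.13485462 -0.00386043 -0.17168919]
```

View pics/p3.png

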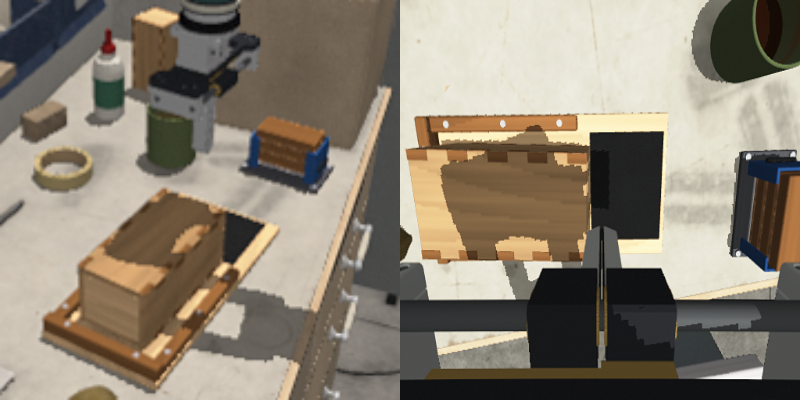

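Box lies flat between the rails with its end at the mat. Next: above the dispenser with the gripper open.

```bash
python3 -m inch '[{"grip":1,"dx":-0.1,"dy":1,"dz":-0.1,"rx":0,"ry":0,"rz":-0.33},{"grip":1,"dx":-0.1,"dy":1,"dz":0,"rx":0,"ry":0,"rz":0},{"grip":1,"dx":-0.1,"dy":1,"dz":0,"rx":0,"ry":0,"rz":0},{"grip":1,"dx":-0.1,"dy":1,"dz":0,"rx":0,"ry":0,"rz":0},{"grip":1,"dx":-0.1,"dy":1,"dz":0,"rx":0,"ry":0,"rz":0},{"grip":1,"dx":-0.1,"dy":1,"dz":0,"rx":0,"ry":0,"rz":0},{"grip":1,"dx":-0.1,"dy":1,"dz":0,"rx":0,"ry":0,"rz":0},{"grip":1,"dx":-0.1,"dy":1,"dz":0,"rx":0,"ry":0,"rz":0},{"grip":1,"dx":0,"dy":1,"dz":0,"rx":0,"ry":0,"rz":0},{"grip":1,"dx":0,"dy":1,"dz":0,"rx":0,"ry":0,"rz":0},{"grip":1,"dx":0,"dy":0.6,"dz":0,"rx":0,"ry":0,"rz":0},{"grip":1,"dx":0,"dy":0,"dz":0,"rx":0,"ry":0,"rz":0}]'
python3 - <<'E'
from bench import robot, cams, spotter
from h import *
import pickle
W=cams.snapshot("wrist");S=cams.snapshot("side");T=cams.snapshot("top")
pickle.dump((S,T,W),open("st1.pkl","wb"))
o=robot.get_obs();print(o["tool_pos"],o["ee_rot"])
f=W["frame"].copy()
q=pickle.load(open("pad.pkl","rb"))
from fit import place
P=place([*q[:3],0],[(-.05,-.025,.078),(.05,-.025,.078),(.05,.025,.078),(-.05,.025,.078)])
cv2.polylines(f,[proj(W,P).astype(int).reshape(-1,1,2)],True,(0,255,0),1)
f=cv2.resize(f,(768,576));cv2.imwrite("pics/w4.png",f[:,:,::-1])
a=np.concatenate([cv2.resize(S["frame"][120:300,190:370],(400,400)),cv2.resize(T["frame"][150:300,160:310],(400,400))],1)
cv2.imwrite("pics/p4.png",a[:,:,::-1])
E
```

```text
time: 8.1
tool_pos: [0.4066, -0.1622, 0.19]
ee_rot: [3.134, -0.007, -0.148]
wrist_force: [-0.8, -0.0, 0.8]
width: 0.0938
[ 0.40688324 -0.1609853   0.18998007] [ 3.13384423 -0.00757979 -0.14518551]
```

View pics/w4.png

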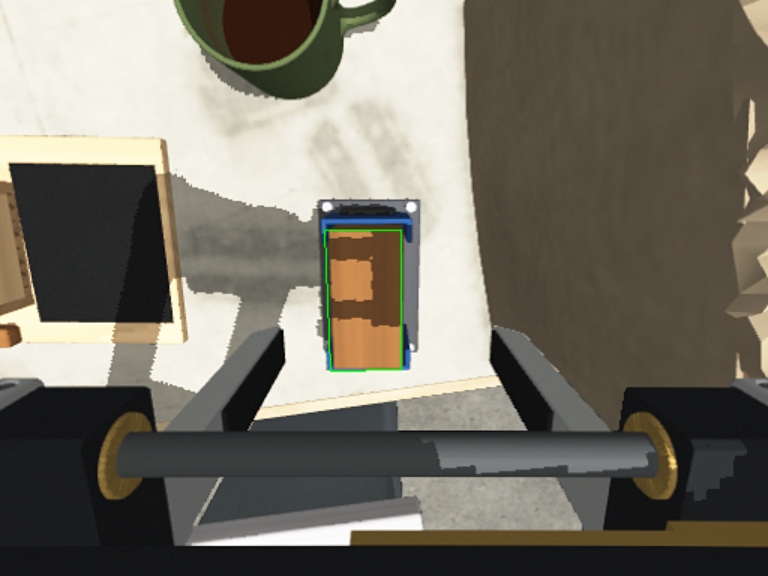

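View pics/p4.png

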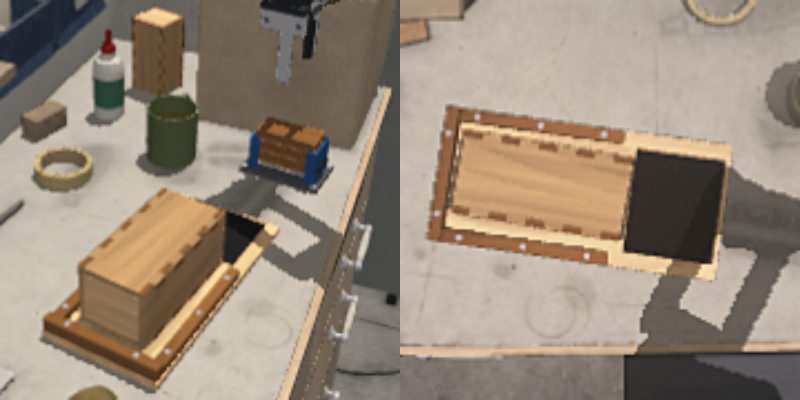

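```bash
python3 - <<'E'
from fit import *
S,T,W=pickle.load(open("st1.pkl","rb"))
for c in ((468,150),(480,250),(488,330)): print(np.round(at_z(W,(c[0]/1.5,c[1]/1.5),0),3))
O=[(W,P,(c[0]/1.5-.3,c[1]/1.5-.3)) for P,c in (((.05,.025,.078),(327,231)),((.05,-.025,.078),(403,231)),((-.05,-.025,.078),(404,370)))]
print(fit(O,[.4,-.148,-.14])) 
E
python3 -m inch '[{"grip":1,"dx":-0.33,"dy":-0.48,"dz":0.5,"rx":0.09,"ry":-0.09,"rz":0},{"grip":1,"dx":0,"dy":0,"dz":0.9,"rx":0,"ry":0,"rz":0},{"grip":1,"dx":0,"dy":0,"dz":0.9,"rx":0,"ry":0,"rz":0},{"grip":1,"dx":0,"dy":0,"dz":0.7,"rx":0,"ry":0,"rz":0},{"grip":1,"dx":0,"dy":0,"dz":0,"rx":0,"ry":0,"rz":0}]'
python3 - <<'E'
from bench import robot, cams
from h import *
W=cams.snapshot("wrist");S=cams.snapshot("side")
o=robot.get_obs();print(o["tool_pos"],o["ee_rot"])
a=np.concatenate([cv2.resize(S["frame"][140:220,250:350],(400,320)),cv2.resize(W["frame"],(400,320))],1)
cv2.imwrite("pics/p5.png",a[:,:,::-1])
E
```

```text
[ 0.493 -0.244  0.   ]
[ 0.411 -0.246  0.   ]
[ 0.338 -0.247  0.   ]
(array([ 0.40051291, -0.14943908, -0.13270364]), array([[ 0.1,  0.3],
       [ 0.1, -0.5],
       [-0.2,  0.1]]))
time: 8.88
tool_pos: [0.3982, -0.1405, 0.1095]
ee_rot: [-3.137, 0.005, -0.139]
wrist_force: [0.0, -0.5, -0.8]
width: 0.0942
[ 0.399543   -0.14145274  0.11147035] [-3.13821169e+00  1.13922995e-03 -1.38822024e-01]
```

View pics/p5.png

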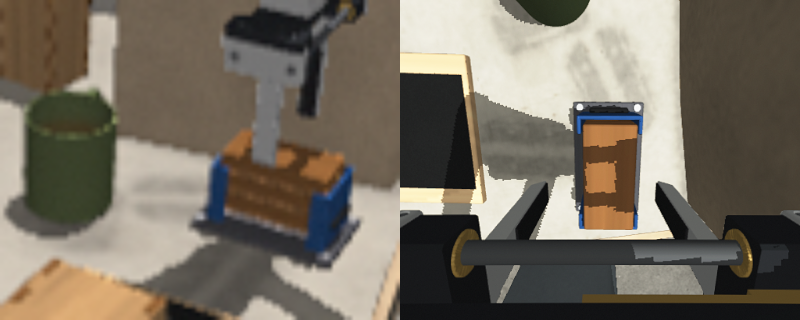

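```bash
python3 - <<'E'
from bench import robot, cams
from h import *
import pickle
W=cams.snapshot("wrist");S=cams.snapshot("side");T=cams.snapshot("top")
pickle.dump((S,T,W),open("st2.pkl","wb"))
o=robot.get_obs();print(o["tool_pos"],o["ee_rot"])
cv2.imwrite("pics/e_w.png",cv2.resize(W["frame"],(768,576))[:,:,::-1])
cv2.imwrite("pics/e_s.png",cv2.resize(S["frame"][60:240,230:380],None,fx=4,fy=3.3*1.21,interpolation=cv2.INTER_CUBIC)[:600,:,::-1])
E
```

```text
[ 0.40045749 -0.14247747  0.11271879] [-3.13937984e+00 -1.56386948e-03 -1.39598900e-01]
```

View pics/e_w.png

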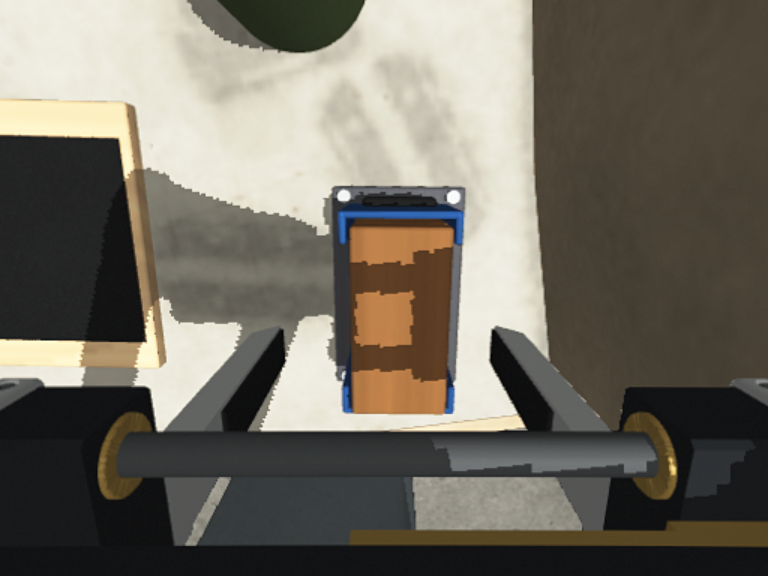

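View pics/e_s.png

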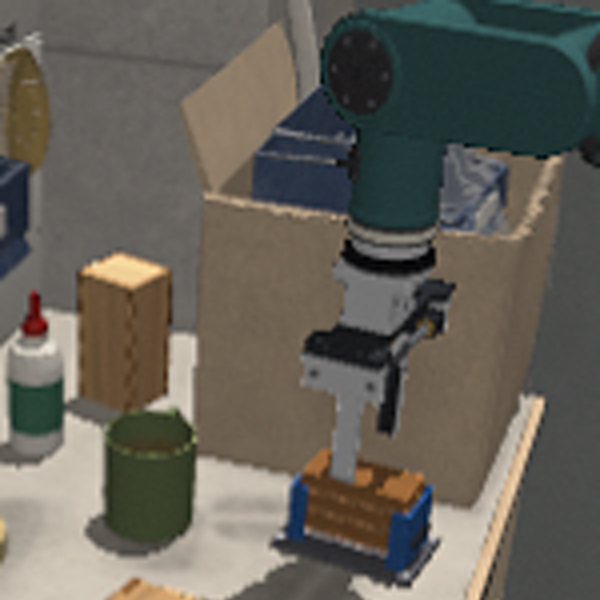

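```bash
python3 - <<'E'
from fit import *
S,T,W=pickle.load(open("st2.pkl","rb"))
for c in ((278.75,174),(349.5,186.5)): print("S",np.round(at_z(S,c,0),3))
for c in ((533,100),(537,200),(546,300)): print("W",np.round(at_z(W,(c[0]/1.5,c[1]/1.5),0),3))
O=[(W,P,(c[0]/1.5-.3,c[1]/1.5-.3)) for P,c in (((.05,.025,.078),(350,224)),((.05,-.025,.078),(454,224)),((-.05,-.025,.078),(447,412)),((-.05,.025,.078),(352,412)))]
print(fit(O,[.4,-.148,-.14])) 
E
```

```text
S [ 0.588 -0.245  0.   ]
S [ 0.307 -0.26   0.   ]
W [ 0.506 -0.247  0.   ]
W [ 0.446 -0.246  0.   ]
W [ 0.378 -0.249  0.   ]
(array([ 0.40279315, -0.14977167, -0.14123046]), array([[-1. , -0.7],
       [ 0.8, -0.5],
       [-0.1,  1.1],
       [ 0.2,  0.7]]))
```

```bash
python3 -m inch '[{"grip":1,"dx":0,"dy":0.2,"dz":0.5,"rx":0,"ry":0,"rz":0},{"grip":1,"dx":0,"dy":0,"dz":0.5,"rx":0,"ry":0,"rz":0},{"grip":1,"dx":0,"dy":0,"dz":0.4,"rx":0,"ry":0,"rz":0},{"grip":1,"dx":0,"dy":0,"dz":0,"rx":0,"ry":0,"rz":0}]'
python3 -c "
from bench import robot;o=robot.get_obs();print(o['tool_pos'],o['ee_rot'])"
```

```text
time: 9.62
tool_pos: [0.3999, -0.148, 0.0757]
ee_rot: [-3.14, -0.002, -0.14]
wrist_force: [-1.3, -0.4, 1.1]
width: 0.0934
[ 0.39992293 -0.14804618  0.07569247] [-3.13960401e+00 -2.19793407e-03 -1.40302242e-01]
```

```bash
python3 -m inch '[{"grip":0,"dx":0,"dy":0,"dz":0.05,"rx":0,"ry":0,"rz":0},{"grip":0,"dx":0,"dy":0,"dz":0,"rx":0,"ry":0,"rz":0},{"grip":0,"dx":0,"dy":0,"dz":0,"rx":0,"ry":0,"rz":0},{"grip":0,"dx":0,"dy":0,"dz":0,"rx":0,"ry":0,"rz":0},{"grip":0,"dx":0,"dy":0,"dz":0,"rx":0,"ry":0,"rz":0},{"grip":0,"dx":0,"dy":0,"dz":0,"rx":0,"ry":0,"rz":0}]'
python3 - <<'E'
from bench import robot, cams
from h import *
W=cams.snapshot("wrist");S=cams.snapshot("side")
o=robot.get_obs();print(o["tool_pos"],o["ee_rot"],o["width"])
a=np.concatenate([cv2.resize(S["frame"][140:220,250:350],(400,320),interpolation=cv2.INTER_CUBIC),cv2.resize(W["frame"],(400,320))],1)
cv2.imwrite("pics/p6.png",a[:,:,::-1])
E
```

```text
time: 10.38
tool_pos: [0.4006, -0.1483, 0.0753]
ee_rot: [-3.14, -0.004, -0.14]
wrist_force: [0.5, -0.1, 0.9]
width: 0.0497
[ 0.40061991 -0.14832811  0.0753011 ] [-3.14021385 -0.00400812 -0.14021113] 0.049523177480065864
```

View pics/p6.png

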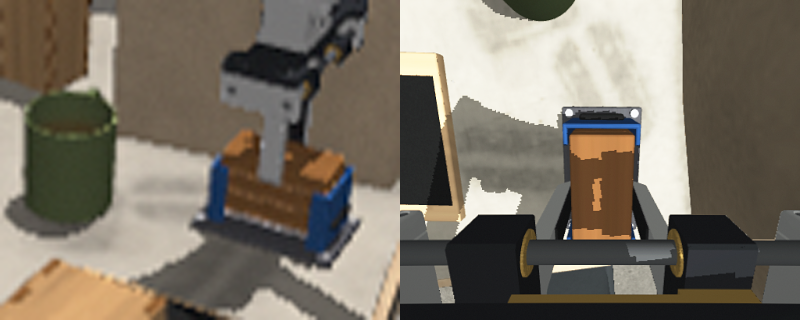

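Fingers closed at 49.6 mm, on the 50 mm pad. Lift slowly first, then check the dispenser.

```bash
python3 -m inch '[{"grip":0,"dx":0,"dy":0,"dz":-0.3,"rx":0,"ry":0,"rz":0},{"grip":0,"dx":0,"dy":0,"dz":-0.4,"rx":0,"ry":0,"rz":0},{"grip":0,"dx":0,"dy":0,"dz":-0.5,"rx":0,"ry":0,"rz":0},{"grip":0,"dx":0,"dy":0,"dz":-0.6,"rx":0,"ry":0,"rz":0},{"grip":0,"dx":0,"dy":0,"dz":-0.8,"rx":0,"ry":0,"rz":0},{"grip":0,"dx":0,"dy":0,"dz":-1,"rx":0,"ry":0,"rz":0},{"grip":0,"dx":0,"dy":0,"dz":-1,"rx":0,"ry":0,"rz":0},{"grip":0,"dx":0,"dy":0,"dz":-0.4,"rx":0,"ry":0,"rz":0}]'
python3 - <<'E'
from bench import robot, cams
from h import *
import pickle
W=cams.snapshot("wrist");S=cams.snapshot("side");T=cams.snapshot("top")
pickle.dump((S,T,W),open("st3.pkl","wb"))
o=robot.get_obs();print(o["tool_pos"],o["ee_rot"],o["width"])
a=np.concatenate([cv2.resize(S["frame"][120:220,240:350],(400,364),interpolation=cv2.INTER_CUBIC),cv2.resize(W["frame"],(400,364))],1)
cv2.imwrite("pics/p7.png",a[:,:,::-1])
f=cv2.resize(T["frame"][170:270,160:300],None,fx=5,fy=5,interpolation=cv2.INTER_CUBIC)
cv2.imwrite("pics/p7t.png",f[:,:,::-1])
f=cv2.resize(S["frame"][195:300,205:320],None,fx=5.5,fy=5.5,interpolation=cv2.INTER_CUBIC)
cv2.imwrite("pics/p7s.png",f[:,:,::-1])
E
```

```text
time: 11.48
tool_pos: [0.4001, -0.1485, 0.2092]
ee_rot: [-3.141, -0.006, -0.14]
wrist_force: [0.6, -0.4, -0.2]
width: 0.0498
[ 0.39950914 -0.14812546  0.2069633 ] [-3.14005805 -0.00369434 -0.14023204] 0.0496636354444027
```

View pics/p7.png

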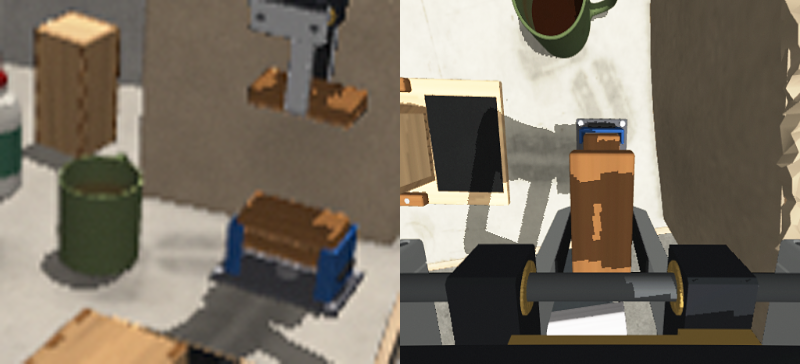

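View pics/p7t.png

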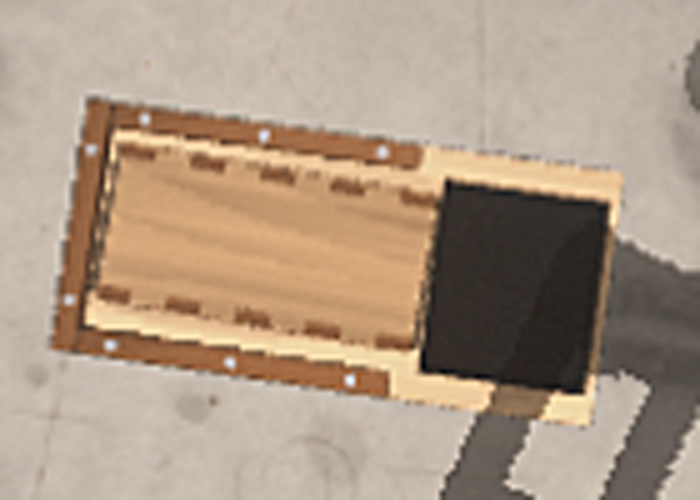

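View pics/p7s.png

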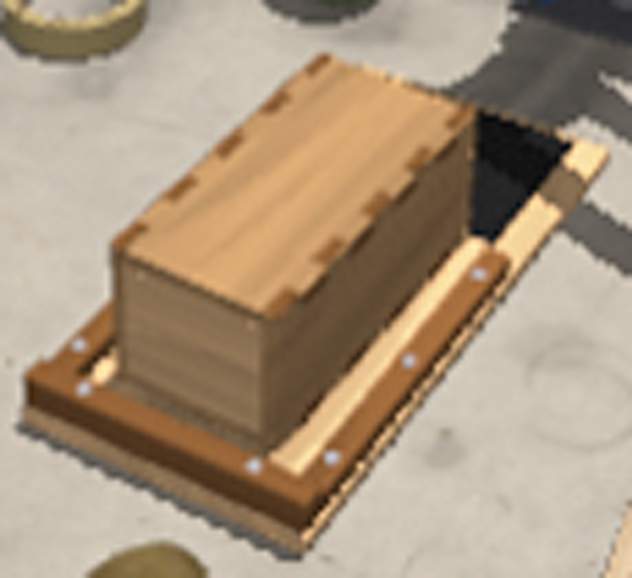

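```bash
python3 - <<'E'
from fit import *
S,T,W=pickle.load(open("st3.pkl","rb"))
t=lambda c,r:(160+c/5-.4,170+r/5-.4); s=lambda c,r:(205+c/5.5-.4,195+r/5.5-.4)
a,b,z=.1,.05,.102
Tt=[(T,(a,-b,z),t(118,144)),(T,(-a,-b,z),t(442,192)),(T,(-a,b,z),t(416,350)),(T,(a,b,z),t(92,301))]
Ss=[(S,(-a,-b,z),s(325,55)),(S,(-a,b,z),s(473,108)),(S,(a,b,z),s(268,315)),(S,(a,-b,z),s(117,247))]
for o in (Tt+Ss,Tt,Ss):
    q,r=fit(o,[.49,.2,1.4]);print(np.round(q,4),r.tolist())
q,r=fit(Tt+Ss,[.49,.2,1.4,0]);print(np.round(q,4))
qb=[.4803,.1833,1.4137]
R=Rn.from_euler('z',-qb[2]).as_matrix();q,_=fit(Tt,[.49,.2,1.4]);print("in board",R[:2,:2]@(q[:2]-qb[:2]),q[2]-qb[2])
E
```

```text
[0.4896 0.2218 1.3954] [[0.6, -0.3], [-1.3, -0.1], [-1.1, 0.2], [0.5, -0.1], [-0.8, -0.9], [1.0, -0.1], [2.9, 0.5], [-0.8, -0.6]]
[0.4893 0.2209 1.4018] [[0.8, -0.1], [-1.0, -0.2], [-0.6, 0.1], [0.9, 0.2]]
[0.4911 0.2235 1.3722] [[-0.7, -0.6], [0.9, 0.5], [1.1, 0.6], [-2.0, -1.0]]
[ 0.4898  0.2212  1.3953 -0.0015]
in board [ 0.03851276 -0.00301104] -0.011945602933295385
```

```bash
python3 -m inch '[{"grip":0,"dx":0.08,"dy":-0.84,"dz":0,"rx":0,"ry":0,"rz":-1},{"grip":0,"dx":0.16,"dy":-0.83,"dz":0,"rx":0,"ry":0,"rz":-1},{"grip":0,"dx":0.23,"dy":-0.81,"dz":0,"rx":0,"ry":0,"rz":-1},{"grip":0,"dx":0.3,"dy":-0.79,"dz":0,"rx":0,"ry":0,"rz":-1},{"grip":0,"dx":0.37,"dy":-0.76,"dz":0,"rx":0,"ry":0,"rz":-1},{"grip":0,"dx":0.43,"dy":-0.73,"dz":0,"rx":0,"ry":0,"rz":-1},{"grip":0,"dx":0.49,"dy":-0.69,"dz":0,"rx":0,"ry":0,"rz":-1},{"grip":0,"dx":0.55,"dy":-0.64,"dz":0,"rx":0,"ry":0,"rz":-1},{"grip":0,"dx":0.6,"dy":-0.59,"dz":0,"rx":0,"ry":0,"rz":-1},{"grip":0,"dx":0.65,"dy":-0.53,"dz":0,"rx":0,"ry":0,"rz":-1},{"grip":0,"dx":0.7,"dy":-0.48,"dz":0,"rx":0,"ry":0,"rz":-1},{"grip":0,"dx":0.74,"dy":-0.41,"dz":0,"rx":0,"ry":0,"rz":-1}]'
```

```text
time: 13.12
tool_pos: [0.4479, 0.1068, 0.1874]
ee_rot: [-3.112, 0.014, 0.938]
wrist_force: [0.1, -1.2, -1.0]
width: 0.0496
```

```bash
python3 -m inch '[{"grip":0,"dx":0.78,"dy":-0.22,"dz":0,"rx":0,"ry":0,"rz":-1},{"grip":0,"dx":0.8,"dy":-0.15,"dz":0,"rx":0,"ry":0,"rz":-1},{"grip":0,"dx":0.81,"dy":-0.08,"dz":0,"rx":0,"ry":0,"rz":-1},{"grip":0,"dx":0.81,"dy":0,"dz":0,"rx":0,"ry":0,"rz":-1},{"grip":0,"dx":0.81,"dy":0.06,"dz":0,"rx":0,"ry":0,"rz":-1},{"grip":0,"dx":0.8,"dy":0.13,"dz":0,"rx":0,"ry":0,"rz":-0.3},{"grip":0,"dx":0,"dy":0,"dz":0,"rx":0,"ry":0,"rz":0}]'
python3 -c "
from bench import robot;o=robot.get_obs();print(o['tool_pos'],o['ee_rot'],o['joint_positions'])"
```

```text
time: 14.0
tool_pos: [0.4855, 0.2249, 0.1739]
ee_rot: [-3.088, 0.008, 1.417]
wrist_force: [0.1, 0.0, -1.0]
width: 0.0497
[0.48547707 0.22485436 0.17392833] [-3.08845795  0.00802896  1.41722473] [0.31703435 0.10384595 1.44380056 0.01698283 1.64493662 0.4716454 ]
```

```bash
python3 -m inch '[{"grip":0,"dx":-0.1,"dy":0.18,"dz":0,"rx":-0.61,"ry":0.09,"rz":0.2},{"grip":0,"dx":0,"dy":0,"dz":0.5,"rx":0,"ry":0,"rz":0},{"grip":0,"dx":0,"dy":0,"dz":0.6,"rx":0,"ry":0,"rz":0},{"grip":0,"dx":0,"dy":0,"dz":0.4,"rx":0,"ry":0,"rz":0},{"grip":0,"dx":0,"dy":0,"dz":0,"rx":0,"ry":0,"rz":0}]'
python3 - <<'E'
from bench import robot, cams
from h import *
import pickle
W=cams.snapshot("wrist");S=cams.snapshot("side");T=cams.snapshot("top")
pickle.dump((S,T,W),open("st4.pkl","wb"))
o=robot.get_obs();print(o["tool_pos"],o["ee_rot"],o["width"])
a=np.concatenate([cv2.resize(S["frame"][180:300,205:325],(400,400),interpolation=cv2.INTER_CUBIC),cv2.resize(W["frame"],(400,400))],1)
cv2.imwrite("pics/p8.png",a[:,:,::-1])
E
```

```text
time: 14.62
tool_pos: [0.4879, 0.2194, 0.1307]
ee_rot: [-3.137, 0.005, 1.396]
wrist_force: [1.3, -0.1, -1.0]
width: 0.0499
[0.48900117 0.21985336 0.13267287] [-3.13973129  0.00314986  1.39594701] 0.04994631631347024
```

View pics/p8.png

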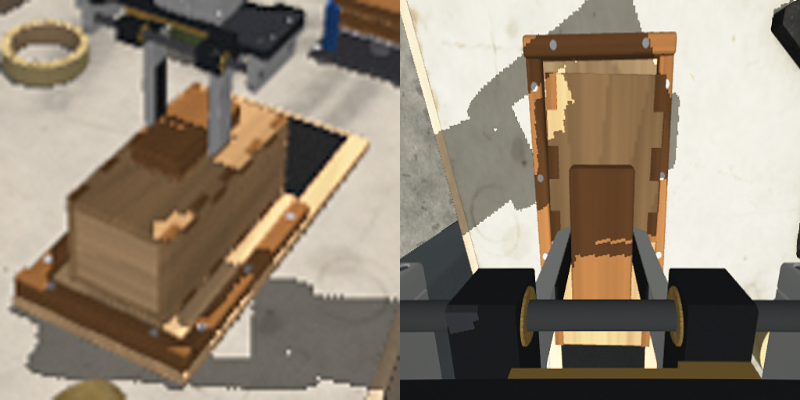

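```bash
python3 - <<'E'
from fit import *
S,T,W=pickle.load(open("st4.pkl","rb"))
w=lambda c,r:((c-400)*1.28,r*.96)
u=np.array([np.cos(1.40),np.sin(1.40)]);v=np.array([-u[1],u[0]]);c0=np.array([.4895,.2215])
for n,c,z in (("far L",(547,72),.102),("far R",(664,74),.102),("near L",(565,345),.102),("near R",(645,345),.102),("padL",(571,166),.135),("padR",(634,166),.135)):
    p=at_z(W,w(*c),z)[:2]-c0; print(n,np.round([p@u,p@v],4))
E
```

```text
far L [0.1009 0.0446]
far R [ 0.0994 -0.051 ]
near L [-0.0989  0.0391]
near R [-0.0987 -0.045 ]
padL [0.0479 0.0225]
padR [ 0.0478 -0.0238]
```

```bash
python3 -m inch '[{"grip":0,"dx":0,"dy":0,"dz":0.2,"rx":0,"ry":0,"rz":0},{"grip":0,"dx":0,"dy":0,"dz":0.2,"rx":0,"ry":0,"rz":0},{"grip":0,"dx":0,"dy":0,"dz":0.06,"rx":0,"ry":0,"rz":0},{"grip":0,"dx":0,"dy":0,"dz":0,"rx":0,"ry":0,"rz":0}]'
```

```text
time: 15.28
tool_pos: [0.4898, 0.2202, 0.1217]
ee_rot: [3.141, 0.002, 1.396]
wrist_force: [-0.1, -0.4, -0.8]
width: 0.0496
```

```bash
python3 -m inch '[{"grip":0,"dx":0,"dy":0,"dz":0.08,"rx":0,"ry":0,"rz":0},{"grip":0,"dx":0,"dy":0,"dz":0,"rx":0,"ry":0,"rz":0}]'
```

```text
time: 15.52
tool_pos: [0.4899, 0.2203, 0.1198]
ee_rot: [3.141, 0.002, 1.396]
wrist_force: [-1.3, -0.7, -1.9]
width: 0.0502
```

```bash
python3 -m inch '[{"grip":0,"dx":0,"dy":0,"dz":0.03,"rx":0,"ry":0,"rz":0},{"grip":0.9,"dx":0,"dy":0,"dz":0,"rx":0,"ry":0,"rz":0},{"grip":0.9,"dx":0,"dy":0,"dz":0,"rx":0,"ry":0,"rz":0},{"grip":0.9,"dx":0,"dy":0,"dz":0,"rx":0,"ry":0,"rz":0},{"grip":0.9,"dx":0,"dy":0,"dz":0,"rx":0,"ry":0,"rz":0},{"grip":0.9,"dx":0,"dy":0,"dz":-0.2,"rx":0,"ry":0,"rz":0},{"grip":0.9,"dx":0,"dy":0,"dz":-0.5,"rx":0,"ry":0,"rz":0},{"grip":0.9,"dx":0,"dy":0,"dz":-1,"rx":0,"ry":0,"rz":0},{"grip":0.9,"dx":0,"dy":0,"dz":-1,"rx":0,"ry":0,"rz":0},{"grip":0.9,"dx":0,"dy":0,"dz":-1,"rx":0,"ry":0,"rz":0},{"grip":0.9,"dx":0,"dy":0,"dz":-1,"rx":0,"ry":0,"rz":0},{"grip":0.9,"dx":0,"dy":0,"dz":0,"rx":0,"ry":0,"rz":0}]'
python3 - <<'E'
from bench import robot, cams
from h import *
import pickle
W=cams.snapshot("wrist");S=cams.snapshot("side");T=cams.snapshot("top")
pickle.dump((S,T,W),open("st5.pkl","wb"))
o=robot.get_obs();print(o["tool_pos"],o["ee_rot"],o["width"])
a=np.concatenate([cv2.resize(S["frame"][150:300,195:345],(400,400),interpolation=cv2.INTER_CUBIC),cv2.resize(W["frame"],(400,400))],1)
cv2.imwrite("pics/p9.png",a[:,:,::-1])
cv2.imwrite("pics/p9w.png",cv2.resize(W["frame"],(768,576))[:,:,::-1])
cv2.imwrite("pics/p9s.png",cv2.resize(S["frame"][150:300,195:350],None,fx=4,fy=4,interpolation=cv2.INTER_CUBIC)[:,:,::-1])
E
```

```text
time: 17.02
tool_pos: [0.4908, 0.2208, 0.2465]
ee_rot: [3.134, -0.002, 1.396]
wrist_force: [0.8, 0.5, 0.9]
width: 0.0847
[0.48923022 0.22025111 0.24221089] [3.14116762e+00 1.91004685e-03 1.39615350e+00] 0.08449390757616522
```

View pics/p9w.png

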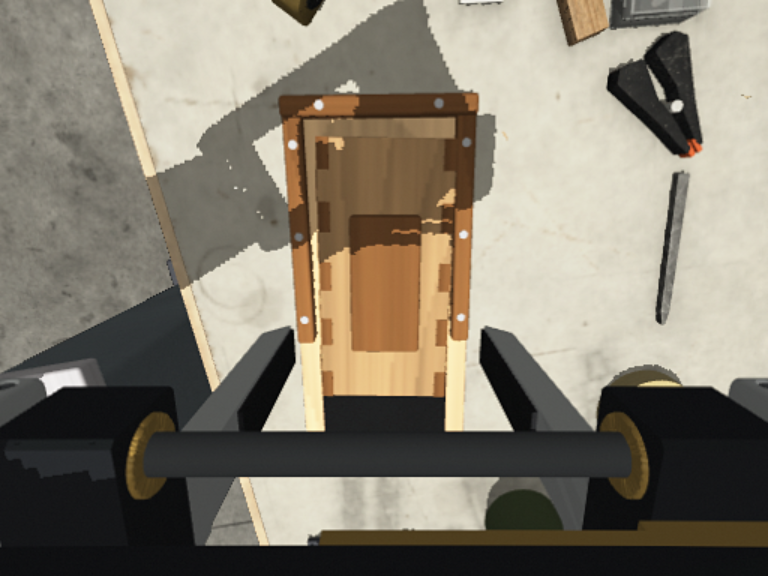

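View pics/p9s.png

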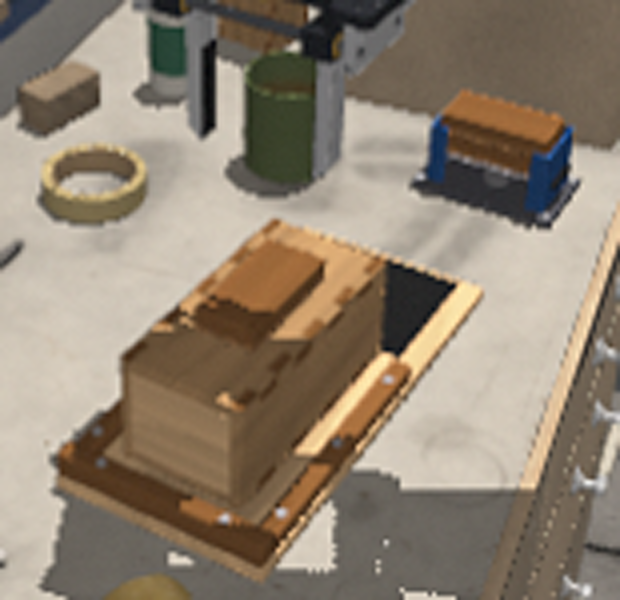

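```bash
python3 - <<'E'
from fit import *
S,T,W=pickle.load(open("st5.pkl","rb"))
w=lambda c,r:(c/1.5-.3,r/1.5-.3)
f=lambda L,a,b,z,q:fit([(W,P,w(*c)) for P,c in zip(((a,b,z),(a,-b,z),(-a,-b,z),(-a,b,z)),L)],q)
p,r=f([(350,215),(421,215),(419,352),(350,352)],.05,.025,.122,[.49,.22,1.4]);print("pad",np.round(p,4),r.tolist())
b,r=f([(316,136),(457,139),(445,397),(323,396)],.1,.05,.102,[.49,.22,1.4]);print("box",np.round(b,4),r.tolist())
d=p[:2]-b[:2];u=np.array([np.cos(b[2]),np.sin(b[2])]);print("along,across",d@u,d@[-u[1],u[0]],p[2]-b[2])
s=lambda c,r:(195+c/4-.4,150+r/4-.4)
# second pad top face in S
for z in ([.4,-.148,-.14,.077],):
    q,r=fit([(S,P,s(*c)) for P,c in (((.05,.025,0),(443,118)),((.05,-.025,0),(466,90)),((-.05,-.025,0),(568,122)),((-.05,.025,0),(550,148)))],z);print("2nd",np.round(q,4),r.tolist())
cv2.imwrite("pics/p10.png",cv2.resize(S["frame"][165:210,295:345],None,fx=12,fy=12,interpolation=cv2.INTER_CUBIC)[:,:,::-1])
E
```

```text
pad [0.4908 0.2195 1.3907] [[-0.9, 0.0], [0.7, 0.3], [-0.4, -0.1], [0.6, -0.3]]
box [0.4914 0.2213 1.3846] [[-0.7, 0.2], [1.2, -0.5], [0.1, 0.2], [-0.3, 0.2]]
along,across -0.001879650196685799 0.00026917468746602476 0.006036602243712608
2nd [ 0.3979 -0.1457 -0.1463  0.074 ] [[0.0, -0.3], [-0.2, 0.7], [0.3, -0.1], [-0.2, -0.2]]
```

View pics/p10.png

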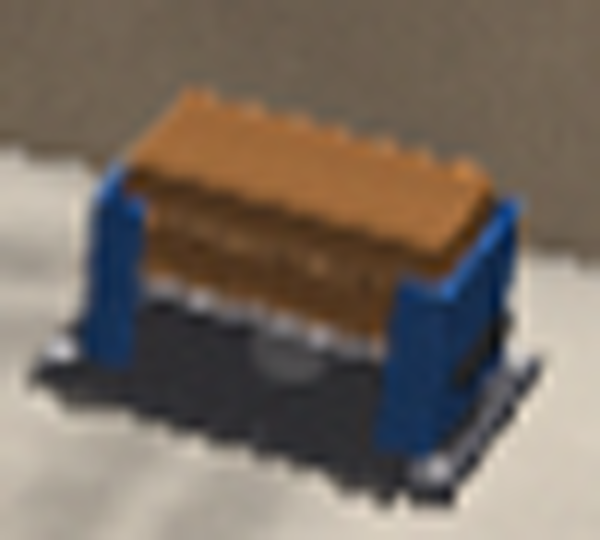

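The pad is centred on the box within about 2 mm, and the second pad has risen and sits level. The gripper is clear, so I'm handing in.

```bash
python3 -c "
from bench import robot;o=robot.get_obs();print(o['time'],o['tool_pos'],o['wrist_force']);print(robot.close_job())"
```

```text
17.175 [0.48923022 0.22025111 0.24221089] [-1.24373843 -0.04882754  0.0945276 ]
the job is handed in; nothing more can be done
None
```

I handed the job in at 17.2 s with the box on its side, the top pad on it and the next pad up in the dispenser. No verdict was reported.

- **Box:** I pushed the larger box near its top with closed fingers. It tipped about its far bottom edge and lies flat between the rails, about 3 mm and 0.01–0.03 rad off the board's middle line.
- **Top pad:** I lifted it clear of the dispenser, turned it a quarter turn and laid it cork side down on the upper face. The last wrist picture puts it about 2 mm along, under 1 mm across and 0.006 rad from the box's middle.
- **Second pad:** It has risen and looks level in the dispenser. Its centre measures about 64 mm high from the side camera alone, against 67 mm expected, and both are within the limits.
- **Bystanders:** I never touched the mug, glue bottle, tape measure or masking tape. They look unmoved in the last pictures, though I did not measure them again.
- **Disagreements between views:** The side camera put the board and box a few millimetres and up to 0.03 rad away from the top view, so I relied on the top and wrist views. While I grasped the pad, the gripper's body passed within an estimated 8 mm of the cardboard carton; the wrist force showed no contact.

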